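Change the workpiece in a covered clamping fixture

ROBOT

A 6-joint arm with a two-finger parallel gripper is mounted at the origin on a cart in front of the work surface, level with it; the furniture and walls round the work are solid. World frame = base frame: x ahead of the robot, y to its left, z up, the work surface at z = 0. Lengths are in m, angles in rad, forces in N, time in s.
With the tool pointing down it reaches from about 0.35 to 0.925 m from the base axis. Payload 6.4 kg.
Tool frame: the origin (TCP) lies at the very end of the fingers, on their centre line; the grasp point (between the pads) lies 19 mm behind it; z points along the fingers, y is the line along which they close (so a half turn about z gives the same grasp; the last joint's range is limited). The gripper opens to 85 mm and grips with 20 to 120 N. Pads are 22 mm wide; open, the fingers measure 114 mm over their backs; the gripper's body (76 mm by 85 mm) begins 54 mm behind the grasp point. The pads swing forward as they close: fully open they stand 13 mm farther back than shut.
Start: joints at [-1.336, 0.245, 1.558, -0, 1.339, -0.174], TCP at [0.258, -0.596, 0.195] pointing down, gripper open.
Joint ranges: [-3.13, 3.13], [-1.02, 2.26], [0.13, 2.54], [-0.95, 4.09], [0.21, 2.88], [-2.74, 2.74]. Speed limits (rad/s): [2.57, 2.57, 3.14, 3.14, 3.14, 3.14].

INTERFACE

Orientations are given as a rotation vector (axis times angle).
In Python, from station import bot gives the robot as it stands. The module is installed in compiled form; this text tells all that it offers.
- The arm moves only by the tool carry_out, never from a script. Its argument "motion" is a list that holds one entry, the list of rows, each a list of 7 numbers: the shift along the world's x, y, z normalised to -1 to 1, where 1 is 0.04 m, then the turn, a rotation vector about the world's x, y, z normalised to -1 to 1, where 1 is 0.1 rad, then the closure, from -1 (fully open) to 1 (shut). In form: [[[tx, ty, tz, wx, wy, wz, grip], ...]]. A call has 1 to 12 rows; each row shifts and turns the commanded pose from where the row before left it; what a row does not reach is not made up. A row lasts 1/12 s, in which the tool goes at most 41.7 mm and 7.16 degrees, less where a joint would pass 70% of its speed; a pose out of reach is approached as far as the arm can. A call with a number of a shift or a turn outside -1 to 1 is refused whole. A call with a gripper value outside its range is refused whole. The fingers move at their own pace and stop on an object; "newtons" is the grip in N (left out, the last holds). Time passes only in rows, so rows that do not move let the fingers close. It gives the time, the measured TCP pose, the force, the opening and the grip force at its end, in the units of the state.
- bot.read_state(): the state, without advancing time (a new reading comes with each control period).
- bot.snapshot(name): name is "scene" or "top"; returns (picture, depth): 384x512x3 uint8, red, green, blue; 384x512 float32, m along the optical axis (not along the pixel's ray), 0 where there is no reading.
- bot.camera_model(name): a dict with "intrinsics" (3x3 intrinsics, pixels), "extrinsics" (4x4, takes a point from world to camera coordinates). Camera axes: x right, y up, looking along -z (the intrinsics and any distortion apply to the point x, -y, -z); pixel columns grow to the right and rows downward; lengths in m; the calibration is good to about 2 mm. A picture is of the moment at which its call begins. camera_model takes no time and is no camera call.
- bot.finish_job(): hands the job in; it is judged then, once.
The state is a dict: "t": time; "qpos": joint angles; "joint_vel": joint speeds; "joint_torque": joint torques, N m; "position": TCP position; "tcp_rot": TCP orientation; "force": force on the tool from outside, world axes, zero at the start; "moment": the same for the moment, N m; "opening": opening from 0.0 (shut) to 1.0 (fully open); "grasp_force": force on a finger pad.
Only numpy, scipy, OpenCV 4.12 (cv2) and the standard library are available. Lean on these libraries where they do the work, as an engineer would, in place of code of your own. Each camera call takes 0.05 s, during which the arm holds its last target. There are 200 camera calls.

TASK

Lift the fixture's hinged dust cover right back until it rests on its stop and leave it open. Take the finished block out of the nest and lay it flat in the shallow tray, then lay the plain blank flat in the nest in its place, lengthwise between fence and jaw. Finally turn the knob clockwise until the jaw has clamped the blank against the fence and the knob's slip clutch lets go; leave the small wooden peg board and the oil bottle where they are.

Things in the scene. Friction and masses are not known exactly. Their poses are not given: they have to be found in the camera images.
- fixture: Fixed grey clamping fixture, base 178 (x) x 310 (y) x 30 mm; origin on the table under its centre, x away from the robot, y left. On it from the +y end, hidden by the closed cover: fence (face at y = +110, top z = 54), nest, jaw (face at y = -12 when open), dark screw housing (y = -129 to -45, 64 wide, top z = 52) with a black knob.
- cover_hinge (a point): Middle of the cover's hinge axis, which runs along the fixture's y at its far edge (85 mm behind the fixture's origin, z = 31 mm). The point has the fixture's axes.
- cover (a joint): Opening angle of the aluminium dust cover (an inverted box 170 mm deep, 292 wide, 72 high, 0.35 kg), rad: 0 closed, 1.75 resting on its stop, tilted back behind the nest, its front edge then 200 mm, its handle 240 mm above the table. No spring: it falls shut if let go below about 1.1 and falls gently open onto the stop beyond about 1.25.
- cover_handle (a point): Middle of the cover's handle: round steel bar 12 mm thick, 110 mm long between two legs, parallel to the hinge, its axis 48 mm in front of the cover's front face. Closed: 218 mm before the hinge axis, 58 mm above it (14 mm below the top of the cover); it moves on an arc about the hinge, up and away from the robot. The bar can turn in the grip, so the tool may point down all the way.
- nest (a point): Centre of the nest pad's top, 36 mm above the table, midway between fence and open jaw (122 mm apart, so a 110 mm block has 6 mm play each end). Fixture's axes; a block lies along y. Four corner guides, 8 mm higher than the pad, stand 46 mm apart across x; along the middle 79 mm a block's sides are free for fingers (pad 56 mm wide).
- jaw: Steel jaw, 30 mm wide, 22 mm high; origin at the foot of its clamping face. The knob drives it to the fixture's +y, 13 mm for each rad that the knob turns clockwise; it is sprung (5 N per mm) and presses with about 12 N when the clutch slips, at least 5 N after the knob is let go.
- knob_grip (a point): On the knob's vertical axis at grip height, 84 mm above the table. Bar grip 52 mm long (point's x, at first the fixture's x), 14 mm thick, top 11 mm above, on a 56 mm disc, top 22 mm below. Clockwise from above it drives the jaw (friction 0.08 N m) for about 0.92 rad, squeezes its spring to about 1.1 rad, then the clutch slips at 0.24 N m; 1.35 to 1.5 rad in all is enough, more does no harm.
- knob (a joint): Slip of the knob's clutch, rad: 0 until the clutch lets go, then the angle that the knob has turned past the screw. It stays when the knob is released.
- finished_block: Loose machined aluminium block, at the start in the nest: 36 (x) x 110 (y) mm, 12 mm high at both ends, with a raised middle 60 mm long and 24 mm high that has a groove along it, and a hole at each end; 0.14 to 0.28 kg. Origin at the centre of its underside. Grip it across its 36 mm width at the middle.
- blank: Loose plain aluminium bar, the raw blank, 36 (x) x 110 (y) x 24 mm (z), 0.18 to 0.36 kg, on the table at one side of the fixture (tray and blank may be on either side). Origin at the centre of its underside. Either end may point to the fence. Grip it across its 36 mm width.
- tray: Fixed shallow steel tray, 180 x 180 mm, 22 mm high, walls and floor 4 mm thick; origin on the table under its centre.
- peg_rack: Bystander: small wooden board with pegs, 58 (x) x 150 (y) mm, 32 mm high; origin at the centre of its underside.
- oil_bottle: Bystander: small oil bottle standing, 41 mm across, 118 mm high with its spout; origin at the centre of its underside.
Things that resemble listed ones, but are neither listed nor needed, are in the scene too. Leave any red or yellow look-alike of the blank alone.

How it is judged:
On the way, in this order (a step that is already met when the one before it is completed fails the run):
1. the cover is open and rests on its stop (value of joint cover above 1.68 rad), for 0.2 s.
2. the finished block lies flat in the tray, released (x of finished_block in the frame of tray between -0.07 and 0.07 m and y of finished_block in the frame of tray between -0.07 and 0.07 m and z of finished_block in the frame of tray below 0.012 m and angle between finished_block's own z axis and vertical below 0.1 rad and contact force between the fingers and finished_block below 0.1 N), for 0.2 s.
3. the blank lies flat in the nest, released (x of blank in the frame of nest between -0.007 and 0.007 m and y of blank in the frame of nest between -0.012 and 0.012 m and z of blank in the frame of nest between -0.004 and 0.004 m and angle between the y axis of blank and the y axis of fixture, either way round below 0.12 rad and contact force between the fingers and blank below 0.1 N), for 0.2 s.
4. the jaw clamps the blank and the clutch has slipped (contact force between jaw and blank above 2 N and value of joint knob above 0.12 rad), for 0.1 s.
At the end, for the whole second after the job is handed in: Cover on its stop (over 1.68 rad); finished block flat in the tray (centre within 70 mm each way); blank flat in the nest, within 7 mm of its centre line, straight within 0.12 rad, over 3 mm from the nest centre towards the fence, jaw pressing over 2 N; clutch slipped over 0.12 rad; blocks at rest (all of step 2 and all of step 3 and all of step 4 and value of joint cover above 1.68 rad and y of blank in the frame of nest above 0.003 m and linear speed of each of blank, finished_block below 0.02 m/s); the robot touches nothing.
It fails at once if a bystander (peg board) is moved more than 30 mm (distance of peg_rack from where it was at the start of the episode above 0.03 m).
It fails at once if a bystander (oil bottle) is moved more than 30 mm (distance of oil_bottle from where it was at the start of the episode above 0.03 m).
It also fails if it takes over 72 s, if anything falls off the work surface, if the arm or the gripper's body presses on something with over 40 N, if the wrist force passes 120 N, or if a joint passes its speed limit or range.

## Working session

There is one attempt and no reset: what is moved stays moved. The work goes in short steps, Python scripts to look and compute and a tool call to move; the robot and the scene stay as the last step left them, time stands still between calls to the robot, and variables do not carry over. Pictures are saved under pics/ and viewed, at most 10 in all, crops included, and the job is handed in when it is done.

Besides the shell and the picture viewer there is one more tool, called after "Request:" as name(argument=value, ...) on one line, values as JSON. carry_out: Moves the arm, as the interface text tells. Scaled input: -1 to 1 covers 0.04 m each way for a shift and 0.1 rad each way for a turn. Its arguments: {"type":"object","properties":{"motion":{"type":"array","items":{"type":"array","items":{"type":"array","items":{"type":"number","minimum":-1,"maximum":1}}}},"newtons":{"type":"number"}},"required":["motion"]}

```bash
mkdir -p pics; cat > h.py <<'E'
import numpy as np, cv2
from station import bot
def snap(n):
    p,d=bot.snapshot(n); np.savez(f'{n}.npz',p=p,d=d); return p,d
def load(n):
    f=np.load(f'{n}.npz'); return f['p'],f['d']
def world(n,d):
    m=bot.camera_model(n);K=np.array(m['intrinsics']);T=np.linalg.inv(np.array(m['extrinsics']))
    v,u=np.mgrid[:d.shape[0],:d.shape[1]]
    X=np.stack([(u-K[0,2])/K[0,0]*d,-(v-K[1,2])/K[1,1]*d,-d],-1)
    return X@T[:3,:3].T+T[:3,3]
E
python3 - <<'E'
from h import *
print({k:v for k,v in bot.camera_model('top').items()})
for n in('scene','top'):
    p,d=snap(n); cv2.imwrite(f'pics/{n}0.png',cv2.resize(p[...,::-1],(800,600),interpolation=cv2.INTER_CUBIC))
print(bot.read_state())
E
```

```text
{'intrinsics': array([[419.60385985,   0.        , 250.46469507],
       [  0.        , 419.60385985, 190.34911441],
       [  0.        ,   0.        ,   1.        ]]), 'extrinsics': array([[-0.02565958, -0.99961189, -0.01084663, -0.09352963],
       [ 0.98091154, -0.02726869,  0.19253306, -0.60101618],
       [-0.19275411, -0.00569926,  0.98123054, -1.61915563],
       [ 0.        ,  0.        ,  0.        ,  1.        ]])}
{'t': 0.1, 'qpos': array([-1.33611465e+00,  2.45739611e-01,  1.55889012e+00,  2.07591814e-05,
        1.33870755e+00, -1.74081136e-01]), 'joint_vel': array([-0.00197389, -0.00331058, -0.00156652, -0.00108188, -0.00098496,
        0.00020651]), 'joint_torque': array([ 2.14338557e-03, -4.30669820e+01, -3.27127898e+01, -8.51800473e-05,
        2.87134950e-03, -1.19599690e-05]), 'position': array([ 0.25824762, -0.59588328,  0.1937946 ]), 'tcp_rot': array([-3.07449921e+00, -6.37260875e-01,  5.12821027e-05]), 'force': array([-0.57440351, -0.41252704,  0.45815575]), 'moment': array([-0.02707634,  0.02211885, -0.00218951]), 'grasp_force': 0.0, 'opening': 0.9997126233556487}
```

View pics/top0.png

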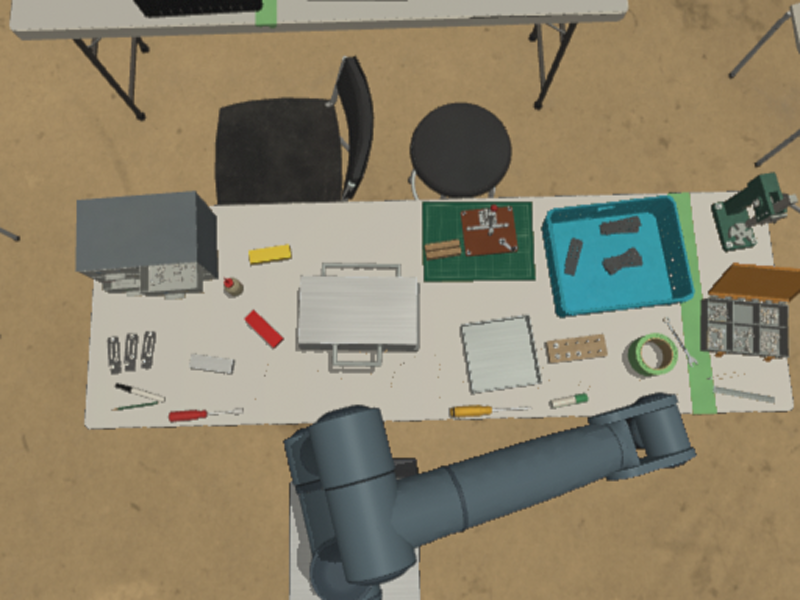

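View pics/scene0.png

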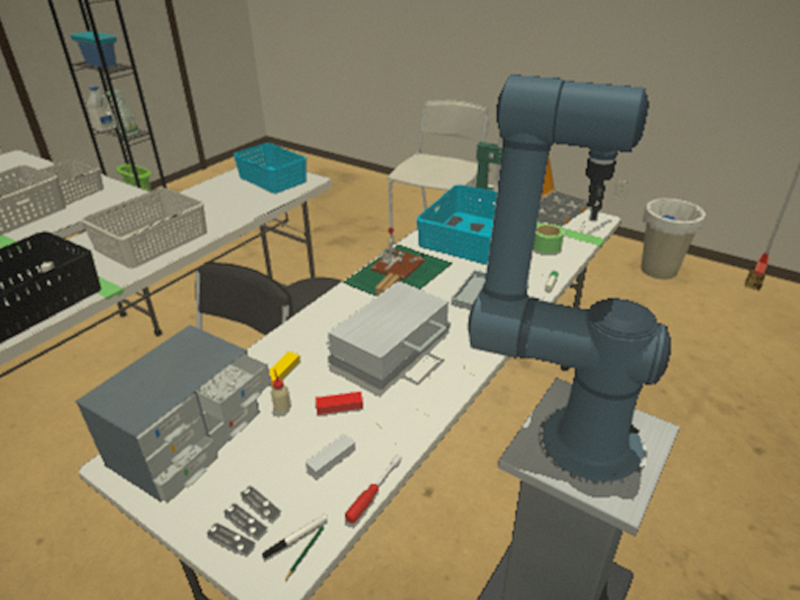

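Top view (800×600): the covered fixture is at (359,312) with its handle at (356,356). The tray is at (500,354), the peg board at (577,348) and the bottle at (233,287). Bar-shaped candidates for the blank are grey (212,363), red (264,328) and yellow (270,254). The grey one fits, because it is plain aluminium and the coloured ones are look-alikes. I'll confirm it in a crop and measure.

```bash
python3 - <<'E'
from h import *
p,d=load('top'); W=world('top',d)
s=512/800
def box(name,x0,y0,x1,y1,zlo,zhi,rng=None):
    a=[int(round(q*s)) for q in(x0,y0,x1,y1)]
    w=W[a[1]:a[3],a[0]:a[2]].reshape(-1,3); w=w[(w[:,2]>zlo)&(w[:,2]<zhi)]
    r=cv2.minAreaRect((w[:,:2]*1000).astype(np.float32))
    print(name,len(w),'z',np.percentile(w[:,2],[5,50,95]).round(4),'c',np.round(r[0],1),'sz',np.round(r[1],1),'ang',round(r[2],2),'mean',w.mean(0).round(4))
box('blank',180,340,245,385,.014,.05)
box('cover',285,255,430,360,.09,.12)
box('handle',320,350,390,375,.07,.1)
box('traywall',450,305,550,400,.014,.05)
box('trayfloor',475,330,525,380,-.02,.05)
box('peg',543,330,612,366,.01,.06)
box('bottle',220,274,246,300,.03,.2)
box('base',285,255,430,380,.02,.04)
box('table',250,380,300,400,-.02,.05)
box('table2',180,310,230,340,-.02,.05)
c=np.hstack([cv2.resize(p[220:250,105:165,::-1],(400,200),interpolation=cv2.INTER_CUBIC),cv2.resize(p[190:250,285:405,::-1],(400,200),interpolation=cv2.INTER_CUBIC)])
c=np.vstack([c,cv2.resize(p[160:245,180:350,::-1],(800,400),interpolation=cv2.INTER_CUBIC)])
cv2.imwrite('pics/crop1.png',c)
E
```

```text
blank 246 z [0.0165 0.0227 0.0281] c [446.6 360.1] sz [110.4  36.1] ang 80.5 mean [0.4465 0.3594 0.0226]
cover 3311 z [0.095  0.1013 0.1076] c [544.4 -23.2] sz [292.1 205.4] ang 88.35 mean [ 0.5593 -0.0257  0.1013]
handle 145 z [0.0853 0.0921 0.0976] c [442.6 -21. ] sz [119.9  39.3] ang 88.47 mean [ 0.4357 -0.0218  0.0918]
traywall 207 z [0.0146 0.0197 0.0258] c [ 455.2 -403.6] sz [180.7 215.5] ang 6.58 mean [ 0.4541 -0.3945  0.02  ]
trayfloor 1020 z [-0.0043  0.0024  0.0094] c [ 452.7 -385.8] sz [127.9 129.5] ang 87.33 mean [ 0.4522 -0.3853  0.0024]
peg 474 z [0.0107 0.0154 0.024 ] c [ 471.3 -581.8] sz [ 78.5 151.4] ang 5.91 mean [ 0.4603 -0.5812  0.0162]
bottle 91 z [0.0395 0.062  0.0882] c [641.4 302.9] sz [30.6 40.1] ang 27.85 mean [0.6411 0.3002 0.0635]
base 258 z [0.021  0.0268 0.0356] c [596.4 -18.4] sz [375.5 253.5] ang 88.46 mean [ 0.5559 -0.0665  0.0271]
table 415 z [-0.0084 -0.002   0.0051] c [377.5 199.7] sz [129.   49.4] ang 88.42 mean [ 0.3771  0.1996 -0.0019]
table2 639 z [-0.0089 -0.002   0.0051] c [552.2 387.4] sz [133.9  82.1] ang 88.91 mean [ 0.5518  0.3869 -0.0018]
```

View pics/crop1.png

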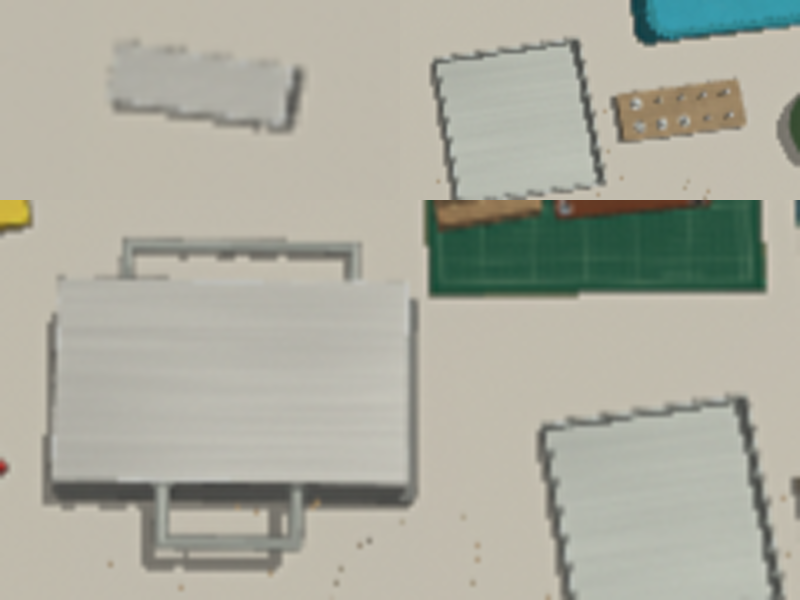

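The crop confirms that the grey bar is the plain blank. Next I'll refine the cover, handle and yaw.

```bash
python3 - <<'E'
from h import *
p,d=load('top'); W=world('top',d); W[...,2]+=.002
w=W[160:245,180:280].reshape(-1,3)
h=w[(w[:,2]>.075)&(w[:,0]<.455)&(w[:,0]>.40)]
print('handle all',h.min(0),h.max(0))
c=w[(w[:,2]>.092)&(w[:,0]>.46)]
r=cv2.minAreaRect((c[:,:2]*1000).astype(np.float32));print(r)
b=h[(h[:,0]<.436)];print(len(b),np.polyfit(b[:,1],b[:,0],1),b.mean(0),np.percentile(b[:,1],[1,99]))
# front edge/back edge fits per column
for name,f in(('front',np.min),('back',np.max)):
    P=[]
    for y in np.arange(-.15,.1,.01):
        s=c[abs(c[:,1]-y)<.005]; P.append((y,f(s[:,0])))
    P=np.array(P);k=np.polyfit(P[:,0],P[:,1],1);print(name,k,np.polyval(k,-.024))
print('y ext',np.percentile(c[:,1],[.5,99.5]))
# tray walls
t=W[190:260,285:352].reshape(-1,3);t=t[(t[:,2]>.015)&(t[:,1]>-.5)];r=cv2.minAreaRect((t[:,:2]*1000).astype(np.float32));print('tray',r)
E
```

```text
handle all [ 0.42145475 -0.07749158  0.08146674] [0.45280244 0.03916584 0.10317   ]
((554.28759765625, -23.531509399414062), (292.06500244140625, 185.62435913085938), 88.347412109375)
99 [0.05163999 0.43027401] [ 0.42907533 -0.0232122   0.09366157] [-0.07694347  0.03765288]
front [0.04078894 0.47593484] 0.47495590456530223
back [0.03311642 0.64683635] 0.6460415576301295
y ext [-0.16985172  0.12063354]
tray ((423.725830078125, -289.53289794921875), (209.0004119873047, 401.14642333984375), 13.582378387451172)
```

Request:
carry_out(motion=[[[0.283,0.96,0,0,0,0.753,0.3],[0.283,0.96,0,0,0,0.753,0.3],[0.283,0.96,0,0,0,0.753,0.3],[0.283,0.96,0,0,0,0.753,0.3],[0.283,0.96,0,0,0,0.753,0.3],[0.283,0.96,0,0,0,0.753,0.3],[0.283,0.96,0,0,0,0.753,0.3],[0.283,0.96,0,0,0,0.753,0.3],[0.283,0.96,0,0,0,0.753,0.3],[0.283,0.96,0,0,0,0.753,0.3],[0.283,0.96,0,0,0,0.753,0.3],[0.283,0.96,0,0,0,0.753,0.3]]], newtons=40)

```text
t: 1.1
position: [0.3941, -0.1337, 0.1946]
tcp_rot: [2.486, 1.921, 0.0]
force: [0.7, -0.5, -0.3]
opening: 0.347
grasp_force: 0.0
```

Request:
carry_out(motion=[[[0.283,0.96,0,0,0,0.753,0.3],[0.283,0.96,0,0,0,0.753,0.3],[0.283,0.96,0,0,0,0.753,0.3],[0,0,0,0,0,0,0.3],[0,0,0,0,0,0,0.3]]])

```text
t: 1.52
position: [0.428, -0.0184, 0.1944]
tcp_rot: [-2.252, -2.19, 0.001]
force: [-0.3, -0.3, 0.1]
opening: 0.348
grasp_force: 0.0
```

```bash
cat >> h.py <<'E'
from scipy.spatial.transform import Rotation as R
def st():
    s=bot.read_state(); m=R.from_rotvec(s['tcp_rot']).as_matrix()
    print('t',round(s['t'],2),'pos',s['position'].round(4),'yaw_y',round(float(np.arctan2(m[1,1],m[0,1])),4),'z',m[:,2].round(3),'F',s['force'].round(1),'open',round(s['opening'],3),'g',round(s['grasp_force'],1),'q',s['qpos'].round(2))
E
python3 -c "
from h import *
st()"
```

```text
t 1.52 pos [ 0.428  -0.0184  0.1944] yaw_y -0.0277 z [-0.001  0.    -1.   ] F [-0.3 -0.3  0.1] open 0.348 g 0.0 q [-0.31 -0.31  2.1  -0.    1.35 -0.28]
```

Request:
carry_out(motion=[[[0,0,-0.9,0,0,0,0.3],[0,0,-0.9,0,0,0,0.3],[0,0,-0.75,0,0,0,0.3],[0,0,-0.5,0,0,0,0.3],[0,0,0,0,0,0,0.3],[0,0,0,0,0,0,0.9],[0,0,0,0,0,0,1],[0,0,0,0,0,0,1],[0,0,0,0,0,0,1]]], newtons=40)

```text
t: 2.27
position: [0.4296, -0.0211, 0.0746]
tcp_rot: [2.255, 2.182, 0.003]
force: [-0.1, -0.7, -0.6]
opening: 0.004
grasp_force: 0.0
```

```bash
python3 - <<'E'
from h import *
st()
p,d=snap('scene');a=cv2.resize(p[190:265,200:300,::-1],(800,600),interpolation=cv2.INTER_CUBIC)
cv2.imwrite('pics/s2.png',a)
E
```

```text
t 2.27 pos [ 0.4296 -0.0211  0.0746] yaw_y -0.033 z [ 0.003 -0.001 -1.   ] F [-0.1 -0.7 -0.6] open 0.004 g 0.0 q [-0.31 -0.14  2.2  -0.    1.08 -0.28]
```

View pics/s2.png

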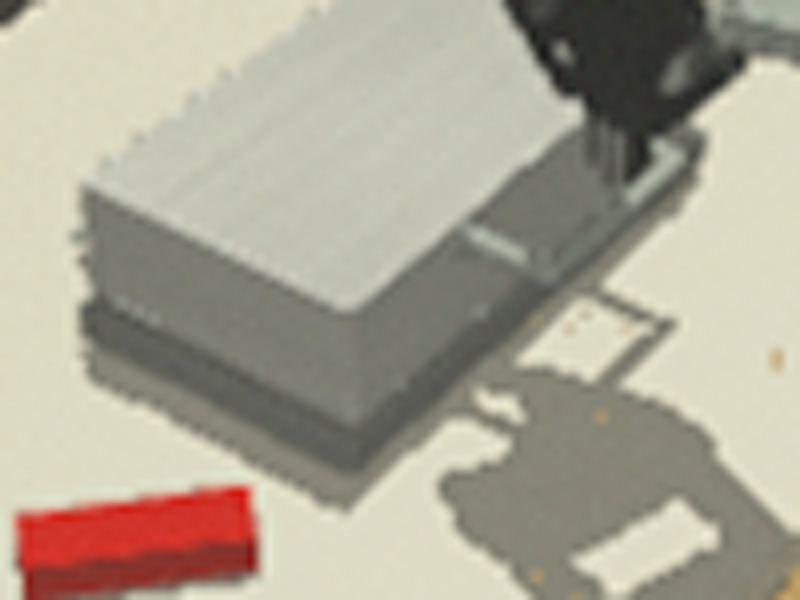

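The scene crop shows the shut fingers, tips near (625,185), on the cover side of the bar or above it, with the bar running (540,270)–(690,150). I'll measure the bar and fingertips with this camera's depth.

```bash
python3 - <<'E'
from h import *
p,d=load('scene'); W=world('scene',d)
f=lambda x,y:(int(190+y/8),int(200+x/8))
for n,a in(('barleft',(556,262)),('bar',(575,247)),('bar',(600,225)),('bar',(650,195)),('bar',(670,170)),('tip',(622,165)),('tip',(622,178)),('tip',(605,170)),('tip',(640,160)),('table',(770,420)),('covertop',(340,250)),('front',(430,330))):
    r,c=f(*a); print(n,a,W[r-0,c].round(4),p[r,c])
w=W[190:265,265:290].reshape(-1,3);m=(w[:,0]<.46)&(w[:,0]>.38)&(w[:,2]>.06)&(w[:,2]<.12)&(w[:,1]>-.1)&(w[:,1]<.06)
w=w[m];print(np.round(w[np.argsort(w[:,1])][::4],3))
E
```

```text
barleft (556, 262) [0.4354 0.0275 0.0883] [104 107  98]
bar (575, 247) [0.4349 0.0142 0.0894] [106 112  99]
bar (600, 225) [ 0.4277 -0.0031  0.0909] [112 116 106]
bar (650, 195) [ 0.4233 -0.0402  0.0883] [103 108  98]
bar (670, 170) [ 0.4261 -0.0598  0.0895] [152 159 145]
tip (622, 165) [ 0.4214 -0.0062  0.1305] [100 100  92]
tip (622, 178) [ 0.4225 -0.0084  0.1191] [ 99 100  93]
tip (605, 170) [ 0.4317 -0.0085  0.1199] [96 95 87]
tip (640, 160) [ 0.4116 -0.012   0.131 ] [55 55 51]
table (770, 420) [ 0.3415 -0.0245 -0.0058] [222 220 198]
covertop (340, 250) [0.5145 0.0933 0.1019] [193 193 180]
front (430, 330) [0.4828 0.0677 0.0492] [117 118 110]
[[ 0.434 -0.073  0.093]
 [ 0.422 -0.068  0.096]
 [ 0.431 -0.067  0.093]
 [ 0.421 -0.058  0.093]
 [ 0.425 -0.05   0.091]
 [ 0.422 -0.045  0.086]
 [ 0.427 -0.038  0.088]
 [ 0.422 -0.032  0.084]
 [ 0.426 -0.023  0.083]
 [ 0.416 -0.02   0.115]
 [ 0.423 -0.016  0.119]
 [ 0.425 -0.012  0.111]
 [ 0.429 -0.011  0.11 ]
 [ 0.43  -0.007  0.092]
 [ 0.428 -0.003  0.091]
 [ 0.424  0.003  0.091]
 [ 0.423  0.011  0.087]
 [ 0.424  0.016  0.091]
 [ 0.43   0.022  0.092]
 [ 0.426  0.028  0.083]
 [ 0.451  0.032  0.09 ]
 [ 0.447  0.038  0.09 ]
 [ 0.441  0.04   0.089]
 [ 0.426  0.042  0.088]
 [ 0.434  0.043  0.084]]
```

```bash
python3 - <<'E'
from h import *
p,d=load('scene'); m=bot.camera_model('scene');K=m['intrinsics'];E=np.array(m['extrinsics'])
print('cam',np.linalg.inv(E)[:3,3])
for q in [(.4296,-.021,z) for z in(.075,.085,.095,.105,.115,.125,.14,.16)]+[(.427,0.03,.089),(.427,-.06,.089)]:
    c=E[:3,:3]@np.array(q)+E[:3,3]; u=K[0,0]*c[0]/-c[2]+K[0,2]; v=K[1,1]*-c[1]/-c[2]+K[1,2]
    iu,iv=int(round(u)),int(round(v)); print(q,'crop px',round((u-200)*8),round((v-190)*8),'depth exp',round(-c[2],4),'got',d[iv,iu].round(4),p[iv,iu])
E
```

```text
cam [-0.1767282   0.97563573  1.00775663]
(0.4296, -0.021, 0.075) crop px 616 229 depth exp 1.4884 got 1.5909 [105 104  93]
(0.4296, -0.021, 0.085) crop px 616 213 depth exp 1.4827 got 1.4706 [106 111 100]
(0.4296, -0.021, 0.095) crop px 617 197 depth exp 1.477 got 1.4832 [107 109 100]
(0.4296, -0.021, 0.105) crop px 617 181 depth exp 1.4713 got 1.4598 [113 116 104]
(0.4296, -0.021, 0.115) crop px 617 164 depth exp 1.4656 got 1.4485 [97 98 89]
(0.4296, -0.021, 0.125) crop px 618 148 depth exp 1.4599 got 1.433 [104 105  97]
(0.4296, -0.021, 0.14) crop px 618 123 depth exp 1.4513 got 1.4323 [54 52 49]
(0.4296, -0.021, 0.16) crop px 619 89 depth exp 1.4399 got 1.4129 [49 50 46]
(0.427, 0.03, 0.089) crop px 564 264 depth exp 1.4449 got 1.4454 [108 112 102]
(0.427, -0.06, 0.089) crop px 663 168 depth exp 1.5055 got 1.5046 [152 159 145]
```

```bash
python3 - <<'E'
from h import *
p,d=snap('scene'); W=world('scene',d); st()
for u in (273,275,277,279,281):
    print(u)
    for v in range(200,222): print('  ',v,W[v,u].round(3),p[v,u],end='' if v%2==0 else '\n')
t,dt=snap('top'); Wt=world('top',dt)
cv2.imwrite('pics/t2.png',cv2.resize(p[180:240,240:320,::-1],(800,600),interpolation=cv2.INTER_NEAREST))
E
```

```text
t 2.37 pos [ 0.4291 -0.0208  0.074 ] yaw_y -0.0326 z [ 0.002 -0.001 -1.   ] F [0.8 0.8 0.4] open -0.002 g 0.0 q [-0.31 -0.14  2.2  -0.    1.08 -0.28]
273
   200 [ 0.437 -0.002  0.174] [52 51 49]   201 [ 0.442 -0.009  0.163] [48 49 44]
   202 [ 0.44  -0.007  0.16 ] [45 46 39]   203 [ 0.441 -0.008  0.155] [70 69 65]
   204 [ 0.439 -0.005  0.152] [91 93 84]   205 [ 0.476 -0.064  0.096] [94 94 88]
   206 [ 0.475 -0.062  0.093] [97 96 90]   207 [ 0.476 -0.063  0.086] [86 90 83]
   208 [ 0.474 -0.061  0.083] [89 91 84]   209 [ 0.475 -0.063  0.077] [91 92 85]
   210 [ 0.475 -0.063  0.072] [ 98 100  92]   211 [ 0.475 -0.063  0.067] [109 111 102]
   212 [ 0.476 -0.064  0.06 ] [118 118 109]   213 [ 0.473 -0.06   0.059] [119 120 109]
   214 [ 0.475 -0.064  0.051] [118 120 108]   215 [ 0.475 -0.063  0.046] [113 115 105]
   216 [ 0.476 -0.066  0.038] [112 114 103]   217 [ 0.477 -0.067  0.032] [103 104  95]
   218 [ 0.474 -0.063  0.031] [106 111 100]   219 [0.43  0.007 0.092] [112 115 105]
   220 [0.429 0.01  0.089] [112 116 107]   221 [0.426 0.014 0.089] [103 106  97]
275
   200 [ 0.431 -0.006  0
[... 2992 characters left out ...]
.159] [44 46 45]
   206 [ 0.403 -0.005  0.158] [54 54 50]   207 [ 0.414 -0.023  0.138] [97 99 90]
   208 [ 0.415 -0.025  0.131] [121 126 113]   209 [ 0.412 -0.02   0.131] [94 97 88]
   210 [ 0.416 -0.027  0.12 ] [101 105  95]   211 [ 0.414 -0.024  0.117] [153 159 143]
   212 [ 0.431 -0.052  0.087] [171 177 161]   213 [ 0.424 -0.041  0.093] [144 150 136]
   214 [ 0.423 -0.04   0.089] [102 107  97]   215 [ 0.422 -0.038  0.086] [91 92 84]
   216 [ 0.468 -0.117  0.009] [108 108  99]   217 [ 0.473 -0.124 -0.004] [124 122 110]
   218 [ 0.471 -0.122 -0.007] [153 152 134]   219 [ 0.468 -0.117 -0.008] [202 202 178]
   220 [ 0.465 -0.112 -0.009] [225 223 200]   221 [ 0.457 -0.098 -0.001] [221 220 195]
```

View pics/t2.png

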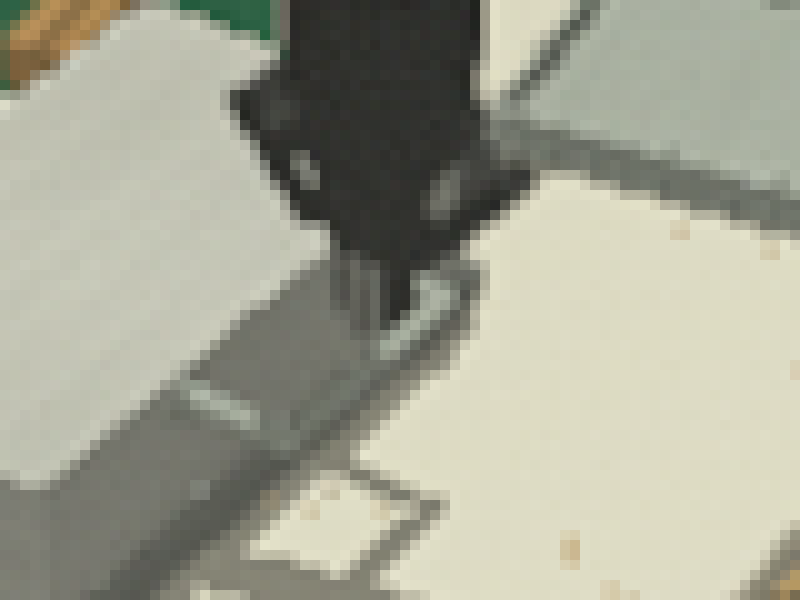

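The picture shows the shut finger pads ending at (375,325), just above the bar, which is at (380,345). By depth the tips are at z ≈ 0.108, but the reported TCP z is 0.074. So the real fingertip is about 34 mm above the reported value. I'll reopen, lower by that much in small steps and check again.

Request:
carry_out(motion=[[[0,0,0.3,0,0,0,0.3],[0,0,0,0,0,0,0.3],[0,0,0,0,0,0,0.3],[0,0,-0.4,0,0,0,0.3],[0,0,-0.4,0,0,0,0.3],[0,0,-0.3,0,0,0,0.3],[0,0,0,0,0,0,0.3]]])

```text
t: 3.0
position: [0.4257, -0.0197, 0.038]
tcp_rot: [-2.254, -2.182, 0.004]
force: [-1.1, -0.5, -0.6]
opening: 0.348
grasp_force: 0.0
```

Request:
carry_out(motion=[[[0,0,0,0,0,0,0.9],[0,0,0,0,0,0,1],[0,0,0,0,0,0,1],[0,0,0,0,0,0,1]]], newtons=40)

```text
t: 3.33
position: [0.4326, -0.0204, 0.043]
tcp_rot: [2.253, 2.178, 0.012]
force: [11.8, 4.3, -5.2]
opening: 0.121
grasp_force: 38.9
```

```bash
python3 - <<'E'
from h import *
p,d=snap('scene'); W=world('scene',d); st()
for u in (273,275,277,279):
    print(u,[ (v,*W[v,u].round(3)) for v in range(206,226,2)])
E
```

```text
t 3.38 pos [ 0.4326 -0.0204  0.043 ] yaw_y -0.0338 z [ 0.011  0.    -1.   ] F [11.3  4.1 -4.6] open 0.122 g 38.9 q [-0.31 -0.08  2.21  0.    1.   -0.28]
273 [(206, np.float64(0.437), np.float64(-0.001), np.float64(0.146)), (208, np.float64(0.441), np.float64(-0.009), np.float64(0.13)), (210, np.float64(0.44), np.float64(-0.008), np.float64(0.122)), (212, np.float64(0.439), np.float64(-0.007), np.float64(0.113)), (214, np.float64(0.44), np.float64(-0.008), np.float64(0.101)), (216, np.float64(0.44), np.float64(-0.008), np.float64(0.092)), (218, np.float64(0.431), np.float64(0.006), np.float64(0.095)), (220, np.float64(0.426), np.float64(0.013), np.float64(0.092)), (222, np.float64(0.471), np.float64(-0.058), np.float64(0.015)), (224, np.float64(0.474), np.float64(-0.063), np.float64(-0.001))]
275 [(206, np.float64(0.444), np.float64(-0.028), np.float64(0.127)), (208, np.float64(0.438), np.float64(-0.019), np.float64(0.125)), (210, np.float64(0.438), np.float64(-0.019), np.float64(0.115)), (212, np.float64(0.437), np.float64(-0.017), np.float64(0.107)), (214, np.float64(0.433), np.floa
[... 957 characters left out ...]
4(0.461), np.float64(-0.074), np.float64(-0.003))]
279 [(206, np.float64(0.41), np.float64(-0.002), np.float64(0.157)), (208, np.float64(0.41), np.float64(-0.001), np.float64(0.148)), (210, np.float64(0.413), np.float64(-0.007), np.float64(0.134)), (212, np.float64(0.413), np.float64(-0.007), np.float64(0.124)), (214, np.float64(0.416), np.float64(-0.012), np.float64(0.11)), (216, np.float64(0.415), np.float64(-0.011), np.float64(0.101)), (218, np.float64(0.414), np.float64(-0.01), np.float64(0.092)), (220, np.float64(-0.177), np.float64(0.976), np.float64(1.008)), (222, np.float64(0.459), np.float64(-0.087), np.float64(0.0)), (224, np.float64(0.456), np.float64(-0.081), np.float64(-0.005))]
```

Gripped: opening 0.12 is the 12 mm bar. Now the arc increments.

```bash
python3 - <<'E'
import numpy as np
n=22;r=np.hypot(.218,.058);th=np.arctan2(.058,.218)+np.linspace(0,1.73,n+1)
x=-r*np.cos(th);z=r*np.sin(th)
for a,b in zip(np.diff(x),np.diff(z)): print([round(a*np.cos(.033)/.04,2),round(-a*np.sin(.033)/.04,2),round(b/.04,2)])
E
```

```text
[np.float64(0.13), np.float64(-0.0), np.float64(0.42)]
[np.float64(0.16), np.float64(-0.01), np.float64(0.41)]
[np.float64(0.2), np.float64(-0.01), np.float64(0.4)]
[np.float64(0.23), np.float64(-0.01), np.float64(0.38)]
[np.float64(0.26), np.float64(-0.01), np.float64(0.36)]
[np.float64(0.28), np.float64(-0.01), np.float64(0.34)]
[np.float64(0.31), np.float64(-0.01), np.float64(0.32)]
[np.float64(0.33), np.float64(-0.01), np.float64(0.29)]
[np.float64(0.35), np.float64(-0.01), np.float64(0.27)]
[np.float64(0.37), np.float64(-0.01), np.float64(0.24)]
[np.float64(0.39), np.float64(-0.01), np.float64(0.21)]
[np.float64(0.41), np.float64(-0.01), np.float64(0.18)]
[np.float64(0.42), np.float64(-0.01), np.float64(0.14)]
[np.float64(0.43), np.float64(-0.01), np.float64(0.11)]
[np.float64(0.44), np.float64(-0.01), np.float64(0.08)]
[np.float64(0.44), np.float64(-0.01), np.float64(0.04)]
[np.float64(0.44), np.float64(-0.01), np.float64(0.01)]
[np.float64(0.44), np.float64(-0.01), np.float64(-0.03)]
[np.float64(0.44), np.float64(-0.01), np.float64(-0.06)]
[np.float64(0.43), np.float64(-0.01), np.float64(-0.1)]
[np.float64(0.42), np.float64(-0.01), np.float64(-0.13)]
[np.float64(0.41), np.float64(-0.01), np.float64(-0.16)]
```

Request:
carry_out(motion=[[[0.1,0,0.05,0,0,0,1],[0.13,0,0.42,0,0,0,1],[0.16,-0.01,0.41,0,0,0,1],[0.2,-0.01,0.4,0,0,0,1],[0.23,-0.01,0.38,0,0,0,1],[0.26,-0.01,0.36,0,0,0,1],[0.28,-0.01,0.34,0,0,0,1]]])

```text
t: 3.97
position: [0.4821, -0.0224, 0.1361]
tcp_rot: [-2.256, -2.184, 0.003]
force: [-0.1, 0.2, -3.0]
opening: 0.121
grasp_force: 39.1
```

Request:
carry_out(motion=[[[0.31,-0.01,0.32,0,0,0,1],[0.33,-0.01,0.29,0,0,0,1],[0.35,-0.01,0.27,0,0,0,1],[0.37,-0.01,0.24,0,0,0,1],[0.39,-0.01,0.21,0,0,0,1],[0.41,-0.01,0.18,0,0,0,1],[0.42,-0.01,0.14,0,0,0,1],[0.43,-0.01,0.11,0,0,0,1],[0.44,-0.01,0.08,0,0,0,1],[0.44,-0.01,0.04,0,0,0,1]]])

```text
t: 4.8
position: [0.6392, -0.0282, 0.2128]
tcp_rot: [2.256, 2.182, -0.003]
force: [-1.6, -5.7, 7.6]
opening: 0.119
grasp_force: 41.7
```

Request:
carry_out(motion=[[[0.44,-0.01,0.01,0,0,0,1],[0.44,-0.01,-0.03,0,0,0,1],[0.44,-0.01,-0.06,0,0,0,1],[0.43,-0.01,-0.1,0,0,0,1],[0.42,-0.01,-0.13,0,0,0,1],[0.3,-0.01,-0.12,0,0,0,1],[0,0,0,0,0,0,1]]])

```text
t: 5.38
position: [0.7396, -0.0315, 0.1944]
tcp_rot: [2.255, 2.18, -0.0]
force: [1.0, -4.6, 1.8]
opening: 0.116
grasp_force: 40.9
```

Request:
carry_out(motion=[[[0,0,0,0,0,0,0.3],[0,0,0,0,0,0,0.2],[0,0,0,0,0,0,0.2],[0,0,0.5,0,0,0,0.2],[0,0,0.8,0,0,0,0.2],[0,0,0.8,0,0,0,0.2],[-0.6,-0.6,0,0,0,0,0],[-0.6,-0.6,0,0,0,0,0],[-0.6,-0.6,0,0,0,0,0],[-0.6,-0.6,0,0,0,0,0],[-0.6,-0.6,0,0,0,0,0],[-0.6,-0.6,0,0,0,0,0]]])

```text
t: 6.38
position: [0.5914, -0.1731, 0.2774]
tcp_rot: [-2.256, -2.186, -0.0]
force: [1.1, -1.0, -0.3]
opening: 0.499
grasp_force: 0.0
```

Request:
carry_out(motion=[[[-0.6,-0.7,0,0,0,0,-1],[-0.6,-0.7,0,0,0,0,-1],[-0.6,-0.7,0,0,0,0,-1],[-0.6,-0.7,0,0,0,0,-1],[-0.6,-0.7,0,0,0,0,-1],[-0.6,-0.7,0,0,0,0,-1],[0,0,0,0,0,0,-1]]])

```text
t: 6.97
position: [0.4454, -0.3444, 0.2775]
tcp_rot: [2.263, 2.178, -0.003]
force: [0.3, 0.4, -0.2]
opening: 0.998
grasp_force: 0.0
```

```bash
python3 - <<'E'
from h import *
st()
s,_=snap('scene');p,d=snap('top'); W=world('top',d)
c=np.hstack([cv2.resize(p[150:250,180:280,::-1],(400,400),interpolation=cv2.INTER_CUBIC),cv2.resize(s[150:270,180:300,::-1],(400,400),interpolation=cv2.INTER_CUBIC)])
cv2.imwrite('pics/t3.png',c)
E
```

```text
t 6.97 pos [ 0.4454 -0.3444  0.2775] yaw_y -0.0384 z [-0.001 -0.002 -1.   ] F [ 0.3  0.4 -0.2] open 0.998 g 0.0 q [-0.86 -0.02  1.69 -0.    1.47 -0.82]
```

View pics/t3.png

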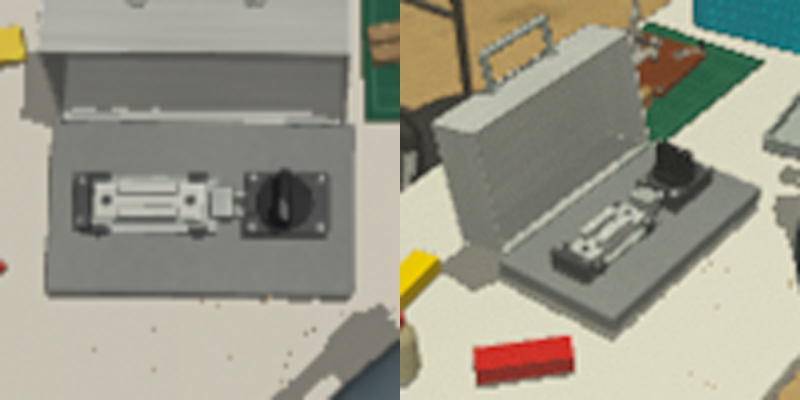

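The cover rests open. In the left crop the finished block is in the nest at (150,205), the jaw is at (222,203) and the knob is at (285,200) with its bar running along x. Now I'll measure the block, knob, base and tray.

```bash
python3 - <<'E'
from h import *
p,d=load('top'); W=world('top',d);W[...,2]+=.002
def rect(n,w): 
    r=cv2.minAreaRect((w[:,:2]*1000).astype(np.float32)); print(n,len(w),np.round(r[0],1),np.round(r[1],1),round(r[2],2),'mean',w.mean(0).round(4))
sub=W[175:228,188:272].reshape(-1,3); col=p[175:228,188:272].reshape(-1,3).astype(int)
b=(sub[:,2]>.02)&(sub[:,2]<.1)&(sub[:,0]<.64)
rect('base',sub[b])
k=sub[(sub[:,2]>.082)&(sub[:,2]<.11)&(sub[:,1]<-.06)]; rect('knobbar',k)
k=sub[(sub[:,2]>.056)&(sub[:,2]<.11)&(sub[:,1]<-.06)&(sub[:,0]<.62)]; rect('knob disc',k)
# block: bright
m=(col.mean(1)>135)&(sub[:,0]>.52)&(sub[:,0]<.60)&(sub[:,1]<.10)&(sub[:,1]>-.05); rect('bright',sub[m])
m=(sub[:,2]>.053)&(sub[:,0]>.52)&(sub[:,0]<.60)&(sub[:,1]<.10)&(sub[:,1]>-.04); rect('raised',sub[m])
m=(sub[:,2]>.045)&(sub[:,0]>.50)&(sub[:,0]<.62)&(sub[:,1]<.14)&(sub[:,1]>.075); rect('fence',sub[m])
t=W[190:262,290:352].reshape(-1,3)
E
```

```text
base 3123 [557.8 -24.4] [309.8 172.5] 87.74 mean [ 0.5539 -0.0264  0.037 ]
knobbar 54 [ 596.2 -129. ] [ 30.6 136.4] 63.43 mean [ 0.5604 -0.1114  0.0956]
knob disc 186 [ 558.8 -109.6] [84.5 59. ] 85.64 mean [ 0.556  -0.1086  0.0712]
bright 340 [567.8  17.7] [130.1  61.6] 88.08 mean [0.564  0.0174 0.0485]
raised 145 [564.9  29.2] [136.8  52.8] 88.18 mean [0.567  0.0387 0.0586]
fence 80 [567.   88.7] [25.4 64.2] 84.47 mean [0.5648 0.0899 0.0534]
```

```bash
cat >> h.py <<'E'
def ray(n,u,v,z):
    m=bot.camera_model(n);K=np.array(m['intrinsics']);T=np.linalg.inv(np.array(m['extrinsics']))
    g=T[:3,:3]@np.array([(u-K[0,2])/K[0,0],-(v-K[1,2])/K[1,1],-1]);return T[:3,3]+g*(z-T[2,3])/g[2]
E
python3 - <<'E'
from h import *
p,d=load('top')
for u in (209,213,217,221,225): print('col',u,p[190:214,u].mean(1).round().astype(int))
for v in (196,201,205): print('row',v,p[v,196:262].mean(1).round().astype(int))
# predicted pixel of nest features
m=bot.camera_model('top');K=m['intrinsics'];E=np.array(m['extrinsics'])
o=np.array([.5605,-.0244]);c,s=np.cos(-.035),np.sin(-.035)
for n,q in dict(nx0=(-.018,.049,.06),nx1=(.018,.049,.06),rl=(0,.079,.06),rr=(0,.019,.06),end=(0,.104,.048),jaw=(0,-.012,.058),fence=(0,.11,.054),h0=(-.032,-.087,.052),h1=(.032,-.087,.052),hl=(0,-.045,.052),hr=(0,-.129,.052),k0=(-.026,-.087,.095),k1=(.026,-.087,.095)).items():
    w=np.array([o[0]+c*q[0]-s*q[1],o[1]+s*q[0]+c*q[1],q[2]]);e=E[:3,:3]@w+E[:3,3];print(n,round(K[0,0]*e[0]/-e[2]+K[0,2],1),round(K[1,1]*e[1]/e[2]+K[1,2],1))
E
```

```text
col 209 [124 123 123 127 146 163 166 141 135 184 186 175 168 156  99 111 163 174
 130 125 125 124 124 125]
col 213 [124 125 124 130 152 169 183 180 127 183 183 173 186 183  98 111 162 170
 128 125 126 127 126 126]
col 217 [124 124 124 131 153 168 185 182 126 183 178 147 184 184  97 108 161 166
 116 124 127 126 125 127]
col 221 [126 126 126 135 163 168 186 182 121 184 178 146 184 177  96 108 163 168
 118 124 125 127 127 126]
col 225 [126 126 127 129 144 170 191 186 186 186 183 187 187 185 159 144 166 167
  98 124 126 126 125 126]
row 196 [127 125  75  73  83  78  63 119 191 194 192 193 190 166 183 184 183 183
 184 185 185 185 185 186 186 186 187 183 150 191 195 192 193 194 199 166
 163 152 137 128 130 131 122 126 122  68  74  77  75  56  48  45  27  27
  42  48  44  49  50  51  59  77  82  83  84  83]
row 201 [128 125  78  75  78  78  61 133 185 172 147 172 184 175 174 174 174 173
 174 171 150 147 147 147 146 146 148 171 178 187 174 149 171 186 172 158
  99 162 164 164 170 177 120 126  92  74  79  78  44  46  48  45  26  42
  90  91  44  49  52  52  52  56  68  80  80  81]
row 205 [129 127  83 108 101  81  79 146 150 150 152 155 122 111 111 111 111 111
 108 108 107 108 107 108 108 108 107 113 143 144 117 104 107 116 145 160
 165 161 118  90  87  93 122 121  81  71  95  96  80  57  38  29  24  21
  27  34  32  50  50  54  69  83  84  95 101  83]
nx0 216.9 204.5
nx1 217.1 195.6
rl 209.4 200.0
rr 224.5 200.1
end 203.5 200.5
jaw 232.3 200.3
fence 201.9 200.2
h0 251.1 208.6
h1 251.3 192.8
hl 240.7 200.6
hr 261.7 200.7
k0 251.0 205.4
k1 251.2 192.2
```

Request:
carry_out(motion=[[[0,0.55,-0.9,0,0,0,1],[0,0.55,-0.9,0,0,0,1],[0,0.55,-0.9,0,0,0,1],[0,0.55,-0.9,0,0,0,1],[0,0.55,-0.9,0,0,0,1],[0,0,-0.8,0,0,0,1],[0,0,-0.5,0,0,0,1],[0,0,-0.3,0,0,0,1],[0,0,-0.2,0,0,0,1],[0,0,-0.2,0,0,0,1],[0,0,-0.2,0,0,0,1],[0,0,0,0,0,0,1]]])

```text
t: 8.07
position: [0.4489, -0.2321, 0.0109]
tcp_rot: [-2.257, -2.184, 0.0]
force: [0.6, -0.9, -0.9]
opening: -0.0
grasp_force: 0.0
```

```bash
python3 - <<'E'
from h import *
st()
p,d=snap('scene'); W=world('scene',d)
m=bot.camera_model('scene');K=m['intrinsics'];E=np.array(m['extrinsics']);s=bot.read_state()['position']
for dz in (0,.01,.02,.03,.04,.05):
    e=E[:3,:3]@(s+[0,.011,dz])+E[:3,3];u,v=K[0,0]*e[0]/-e[2]+K[0,2],K[1,1]*e[1]/e[2]+K[1,2];u,v=int(round(u)),int(round(v));print(dz,u,v,W[v,u].round(3),p[v,u])
E
```

```text
t 8.07 pos [ 0.4489 -0.2321  0.0109] yaw_y -0.0326 z [-0.001  0.001 -1.   ] F [ 0.6 -0.9 -0.9] open -0.0 g 0.0 q [-0.7   0.17  2.03  0.    0.95 -0.67]
0 297 205 [ 0.458 -0.237 -0.004] [221 219 196]
0.01 297 203 [ 0.468 -0.254 -0.007] [220 219 193]
0.02 297 201 [ 0.473 -0.263 -0.003] [220 219 194]
0.03 298 199 [ 0.477 -0.28  -0.004] [189 186 167]
0.04 298 197 [ 0.446 -0.219  0.056] [76 77 71]
0.05 298 195 [ 0.448 -0.22   0.065] [92 91 84]
```

Request:
carry_out(motion=[[[0,0,-0.3,0,0,0,1],[0,0,-0.3,0,0,0,1],[0,0,-0.15,0,0,0,1],[0,0,0,0,0,0,1]]])

```text
t: 8.45
position: [0.4475, -0.2311, -0.0207]
tcp_rot: [-2.255, -2.182, 0.001]
force: [0.0, 1.0, 0.4]
opening: 0.002
grasp_force: 0.0
```

Request:
carry_out(motion=[[[0,0,-0.1,0,0,0,1],[0,0,0,0,0,0,1]]])

```text
t: 8.62
position: [0.4487, -0.2321, -0.0231]
tcp_rot: [-2.257, -2.184, 0.0]
force: [-0.5, 0.6, 0.6]
opening: -0.002
grasp_force: 0.0
```

Request:
carry_out(motion=[[[0,0,-0.1,0,0,0,1],[0,0,0,0,0,0,1]]])

```text
t: 8.78
position: [0.4489, -0.2321, -0.0269]
tcp_rot: [-2.257, -2.185, 0.0]
force: [-0.6, -0.0, 0.2]
opening: 0.002
grasp_force: 0.0
```

Request:
carry_out(motion=[[[0,0,-0.1,0,0,0,1],[0,0,0,0,0,0,1]]])

```text
t: 8.95
position: [0.4487, -0.232, -0.0311]
tcp_rot: [-2.257, -2.185, 0.0]
force: [0.1, 0.2, -0.4]
opening: -0.0
grasp_force: 0.0
```

Request:
carry_out(motion=[[[0,0,-0.05,0,0,0,1],[0,0,-0.05,0,0,0,1],[0,0,0,0,0,0,1]]])

```text
t: 9.2
position: [0.4488, -0.232, -0.035]
tcp_rot: [-2.257, -2.185, 0.0]
force: [-0.6, 0.2, 0.5]
opening: -0.003
grasp_force: 0.0
```

Request:
carry_out(motion=[[[0,0,-0.05,0,0,0,1],[0,0,0,0,0,0,1]]])

```text
t: 9.37
position: [0.4492, -0.2324, -0.0364]
tcp_rot: [2.257, 2.185, 0.0]
force: [-0.3, 0.1, 0.9]
opening: -0.002
grasp_force: 0.2
```

Request:
carry_out(motion=[[[0,0,-0.08,0,0,0,1],[0,0,0,0,0,0,1]]])

```text
t: 9.53
position: [0.4493, -0.2324, -0.0366]
tcp_rot: [-2.254, -2.184, 0.001]
force: [-12.9, 8.5, 33.4]
opening: 0.005
grasp_force: 16.8
```

Contact at reported z = −0.0365, so the fingertip is 36.5 mm above the reported TCP; I'll use that offset. Moving to the block in the nest.

Request:
carry_out(motion=[[[0,0,0.8,0,0,0,0.5],[0,0,0.8,0,0,0,0],[0,0,0.8,0,0,0,-0.3],[0,0,0.8,0,0,0,-0.3],[0.42,0.92,0,0,0,0,-0.3],[0.42,0.92,0,0,0,0,-0.3],[0.42,0.92,0,0,0,0,-0.3],[0.42,0.92,0,0,0,0,-0.3],[0.42,0.92,0,0,0,0,-0.3],[0.42,0.92,0,0,0,0,-0.3],[0.42,0.92,0,0,0,0,-0.3],[0,0,0,0,0,0,-0.3]]], newtons=40)

```text
t: 10.53
position: [0.5683, 0.0309, 0.0884]
tcp_rot: [2.25, 2.192, 0.004]
force: [-0.2, 1.0, -0.2]
opening: 0.651
grasp_force: 0.0
```

Request:
carry_out(motion=[[[0,0,-0.8,0,0,0,-0.3],[0,0,-0.7,0,0,0,-0.3],[0,0,-0.4,0,0,0,-0.3],[0,0,0,0,0,0,-0.3]]])

```text
t: 10.87
position: [0.5627, 0.0259, 0.0078]
tcp_rot: [-2.252, -2.18, 0.008]
force: [-0.3, -0.4, -0.5]
opening: 0.65
grasp_force: 0.0
```

Request:
carry_out(motion=[[[0,0,-0.2,0,0,0,-0.3],[0,0,0,0,0,0,-0.3],[0,0,0,0,0,0,0.2],[0,0,0,0,0,0,1],[0,0,0,0,0,0,1],[0,0,0,0,0,0,1]]], newtons=40)

```text
t: 11.37
position: [0.5679, 0.0251, 0.0058]
tcp_rot: [2.256, 2.183, 0.003]
force: [0.4, -0.0, 4.6]
opening: 0.408
grasp_force: 42.2
```

```bash
python3 -c "
from h import *
st()"
```

```text
t 11.37 pos [0.5679 0.0251 0.0058] yaw_y -0.0326 z [ 0.003 -0.001 -1.   ] F [ 0.4 -0.   4.6] open 0.408 g 42.2 q [-0.16  0.3   1.87 -0.    0.96 -0.12]
```

Request:
carry_out(motion=[[[0,0,0.3,0,0,0,1],[0,0,0.6,0,0,0,1],[0,0,0.9,0,0,0,1],[0,0,0.9,0,0,0,1],[0,0,0,0,0,0,1]]])

```text
t: 11.78
position: [0.5717, 0.0248, 0.121]
tcp_rot: [2.249, 2.178, 0.013]
force: [1.9, -0.2, -0.6]
opening: 0.411
grasp_force: 41.7
```

```bash
python3 - <<'E'
from h import *
st()
for u,v in((461,324),(534,316),(543,386),(472,393),(502.5,354.7)): print(ray('top',u*.64-.2,v*.64-.2,.022).round(4))
E
```

```text
t 11.78 pos [0.5717 0.0248 0.121 ] yaw_y -0.0322 z [ 0.014 -0.002 -1.   ] F [ 1.9 -0.2 -0.6] open 0.411 g 41.7 q [-0.15  0.13  1.83  0.    1.17 -0.12]
[ 0.531  -0.2871  0.022 ]
[ 0.5468 -0.4771  0.022 ]
[ 0.3663 -0.4878  0.022 ]
[ 0.3534 -0.3068  0.022 ]
[ 0.4486 -0.3897  0.022 ]
```

Request:
carry_out(motion=[[[-0.26,-0.945,0,0,0,0,1],[-0.26,-0.945,0,0,0,0,1],[-0.26,-0.945,0,0,0,0,1],[-0.26,-0.945,0,0,0,0,1],[-0.26,-0.945,0,0,0,0,1],[-0.26,-0.945,0,0,0,0,1],[-0.26,-0.945,0,0,0,0,1],[-0.26,-0.945,0,0,0,0,1],[-0.26,-0.945,0,0,0,0,1],[-0.26,-0.945,0,0,0,0,1],[-0.26,-0.945,0,0,0,0,1],[0,0,0,0,0,0,1]]])

```text
t: 12.78
position: [0.45, -0.3966, 0.1128]
tcp_rot: [2.262, 2.177, -0.004]
force: [0.3, 0.0, -1.3]
opening: 0.41
grasp_force: 41.5
```

Request:
carry_out(motion=[[[0,0,-0.8,0,0,0,1],[0,0,-0.8,0,0,0,1],[0,0,-0.7,0,0,0,1],[0,0,-0.5,0,0,0,1],[0,0,-0.3,0,0,0,1],[0,0,-0.2,0,0,0,1],[0,0,-0.1,0,0,0,1],[0,0,0,0,0,0,1],[0,0,0,0,0,0,1]]])

```text
t: 13.53
position: [0.4529, -0.3912, -0.0225]
tcp_rot: [2.256, 2.184, -0.0]
force: [1.2, 0.4, -2.2]
opening: 0.408
grasp_force: 41.5
```

Request:
carry_out(motion=[[[0,0,-0.08,0,0,0,1],[0,0,0,0,0,0,1]]])

```text
t: 13.7
position: [0.4526, -0.3909, -0.0262]
tcp_rot: [2.256, 2.184, -0.0]
force: [-0.9, 0.5, -1.0]
opening: 0.409
grasp_force: 41.6
```

Request:
carry_out(motion=[[[0,0,0,0,0,0,0],[0,0,0,0,0,0,-0.4],[0,0,0,0,0,0,-0.4],[0,0,0.5,0,0,0,-0.4],[0,0,0.9,0,0,0,-0.4],[0,0,0.9,0,0,0,-0.4],[0,0,0.9,0,0,0,-0.4]]])

```text
t: 14.28
position: [0.452, -0.3902, 0.1025]
tcp_rot: [-2.257, -2.185, -0.0]
force: [-0.1, -0.5, -0.2]
opening: 0.697
grasp_force: 0.0
```

Request:
carry_out(motion=[[[0,0.94,0.5,0,0,-0.066,-0.4],[0,0.94,0,0,0,-0.066,-0.4],[0,0.94,0,0,0,-0.066,-0.4],[0,0.94,0,0,0,-0.066,-0.4],[0,0.94,0,0,0,-0.066,-0.4],[0,0.94,0,0,0,-0.066,-0.4],[0,0.94,0,0,0,-0.066,-0.4],[0,0.94,0,0,0,-0.066,-0.4],[0,0.94,0,0,0,-0.066,-0.4],[0,0.94,0,0,0,-0.066,-0.4],[0,0.94,0,0,0,-0.066,-0.4],[0,0.94,0,0,0,-0.066,-0.4]]])

```text
t: 15.28
position: [0.4521, 0.0617, 0.1212]
tcp_rot: [2.342, 2.093, 0.002]
force: [1.1, -0.1, 0.8]
opening: 0.697
grasp_force: 0.0
```

Request:
carry_out(motion=[[[0,0.94,0,0,0,-0.066,-0.4],[0,0.94,0,0,0,-0.066,-0.4],[0,0.94,0,0,0,-0.066,-0.4],[0,0.94,0,0,0,-0.066,-0.4],[0,0.94,0,0,0,-0.066,-0.4],[0,0.94,0,0,0,-0.066,-0.4],[-0.1,0.94,0,0,0,-0.066,-0.4],[0,0.9,0,0,0,-0.066,-0.4],[0,0,0,0,0,0,-0.4],[0,0,0,0,0,0,-0.4]]])

```text
t: 16.12
position: [0.4479, 0.3606, 0.1208]
tcp_rot: [2.393, 2.035, 0.0]
force: [0.1, -0.7, 1.1]
opening: 0.7
grasp_force: 0.0
```

```bash
python3 - <<'E'
from h import *
st()
p,d=snap('top');s,_=snap('scene'); W=world('top',d)
w=W[195:260,290:352].reshape(-1,3);w=w[(w[:,2]>.009)&(abs(w[:,0]-.449)<.075)&(abs(w[:,1]+.39)<.075)]
print('block',len(w),cv2.minAreaRect((w[:,:2]*1000).astype(np.float32)),np.median(w[:,2]))
c=np.hstack([cv2.resize(p[170:270,270:370,::-1],(400,400),interpolation=cv2.INTER_CUBIC),cv2.resize(s[200:310,170:280,::-1],(400,400),interpolation=cv2.INTER_CUBIC)])
cv2.imwrite('pics/t4.png',c)
E
```

```text
t 16.12 pos [0.4479 0.3606 0.1208] yaw_y -0.1614 z [ 0. -0. -1.] F [ 0.1 -0.7  1.1] open 0.7 g 0.0 q [ 0.48  0.15  1.81 -0.    1.18  0.64]
block 311 ((448.8578796386719, -390.0356750488281), (148.85476684570312, 148.19654846191406), 89.59225463867188) 0.015567280722155852
```

View pics/t4.png

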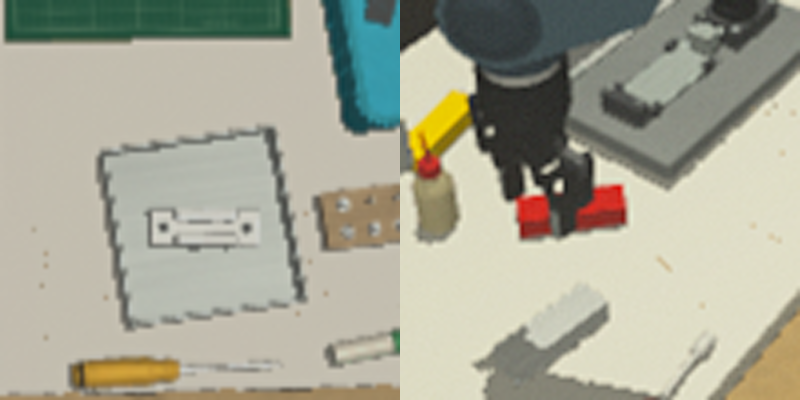

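The finished block lies flat in the tray at left crop (205,228), and the empty nest is visible. The gripper is above the blank, which is at right crop (568,320). Descending.

Request:
carry_out(motion=[[[0,0,-0.9,0,0,0,-0.4],[0,0,-0.9,0,0,0,-0.4],[0,0,-0.9,0,0,0,-0.4],[0,0,-0.6,0,0,0,-0.4],[0,0,-0.3,0,0,0,-0.4],[0,0,-0.15,0,0,0,-0.4],[0,0,0,0,0,0,-0.4]]])

```text
t: 16.8
position: [0.4482, 0.3583, -0.0298]
tcp_rot: [-2.398, -2.03, 0.002]
force: [0.6, 0.2, -0.8]
opening: 0.705
grasp_force: 0.0
```

Request:
carry_out(motion=[[[0,0,0,0,0,0,0.2],[0,0,0,0,0,0,1],[0,0,0,0,0,0,1],[0,0,0,0,0,0,1],[0,0,0,0,0,0,1]]], newtons=40)

```text
t: 17.22
position: [0.45, 0.36, -0.0271]
tcp_rot: [2.395, 2.031, 0.006]
force: [-0.1, -1.2, 7.0]
opening: 0.411
grasp_force: 42.4
```

Request:
carry_out(motion=[[[0,0,0.4,0,0,0,1],[0,0,0.8,0,0,0,1],[0,0,0.9,0,0,0,1],[0,0,0.9,0,0,0,1],[0,0,0.5,0,0,0,1],[0,0,0,0,0,0,1],[0,0,0,0,0,0,1]]])

```text
t: 17.8
position: [0.4484, 0.3594, 0.1112]
tcp_rot: [2.396, 2.031, 0.003]
force: [-0.4, -0.6, -4.8]
opening: 0.408
grasp_force: 41.3
```

```bash
python3 - <<'E'
from h import *
st()
p,d=snap('top')
c=cv2.resize(p[185:215,192:264,::-1],(792,330),interpolation=cv2.INTER_NEAREST)
m=bot.camera_model('top');K=m['intrinsics'];E=np.array(m['extrinsics']);o=np.array([.5620,-.0240]);a,s=np.cos(-.035),np.sin(-.035)
def P(q):
    w=np.array([o[0]+a*q[0]-s*q[1],o[1]+s*q[0]+a*q[1],q[2]]);e=E[:3,:3]@w+E[:3,3];return ((K[0,0]*e[0]/-e[2]+K[0,2]+.5-192)*11,(K[1,1]*e[1]/e[2]+K[1,2]+.5-185)*11)
for q in [(0,.11,.054),(0,-.012,.058),(-.015,-.012,.058),(.015,-.012,.058),(-.028,.049,.036),(.028,.049,.036),(-.023,.1,.044),(.023,.1,.044),(-.032,-.045,.052),(.032,-.045,.052),(-.032,-.129,.052),(.032,-.129,.052),(-.026,-.087,.095),(.026,-.087,.095)]:
    cv2.drawMarker(c,tuple(int(round(t)) for t in P(q)),(0,0,255),cv2.MARKER_CROSS,11,1)
cv2.imwrite('pics/t5.png',c)
E
```

```text
t 17.8 pos [0.4484 0.3594 0.1112] yaw_y -0.1643 z [ 0.002  0.001 -1.   ] F [-0.4 -0.6 -4.8] open 0.408 g 41.3 q [0.48 0.16 1.82 0.   1.16 0.64]
```

View pics/t5.png

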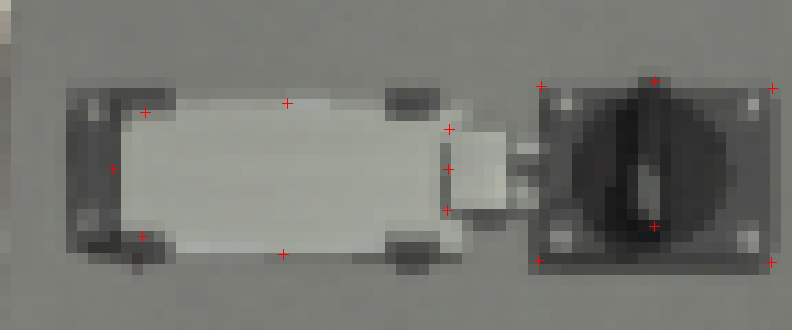

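The overlay matches. The fence face is at x≈118 and the jaw face at x≈450, so the nest centre is at camera (0.564, 0.024), about +2.5 mm in x in the robot frame. Carrying the blank over.

Request:
carry_out(motion=[[[0.295,-0.838,0,0,0,0.13,1],[0.295,-0.838,0,0,0,0.13,1],[0.295,-0.838,0,0,0,0.13,1],[0.295,-0.838,0,0,0,0.13,1],[0.295,-0.838,0,0,0,0.13,1],[0.295,-0.838,0,0,0,0.13,1],[0.295,-0.838,0,0,0,0.13,1],[0.295,-0.838,0,0,0,0.13,1],[0.295,-0.838,0,0,0,0.13,1],[0.295,-0.838,0,0,0,0.13,1],[0,0,0,0,0,0,1],[0,0,0,0,0,0,1]]])

```text
t: 18.85
position: [0.5646, 0.0226, 0.1074]
tcp_rot: [-2.26, -2.176, 0.005]
force: [-0.7, 1.2, -3.8]
opening: 0.408
grasp_force: 41.4
```

Request:
carry_out(motion=[[[0,0,-0.7,0,0,0,1],[0,0,-0.7,0,0,0,1],[0,0,-0.4,0,0,0,1],[0,0,-0.2,0,0,0,1],[0,0,0,0,0,0,1],[0,0,0,0,0,0,1]]])

```text
t: 19.35
position: [0.5655, 0.0248, 0.03]
tcp_rot: [-2.257, -2.183, 0.001]
force: [-0.3, 0.0, -3.1]
opening: 0.412
grasp_force: 41.3
```

```bash
python3 -c "
from h import *
st()"
```

```text
t 19.35 pos [0.5655 0.0248 0.03  ] yaw_y -0.0336 z [-0.002  0.    -1.   ] F [-0.3  0.  -3.1] open 0.412 g 41.3 q [-0.16  0.26  1.87  0.    1.01 -0.12]
```

Request:
carry_out(motion=[[[0.02,0,-0.2,0,0,0,1],[0,0,-0.15,0,0,0,1],[0,0,-0.1,0,0,0,1],[0,0,0,0,0,0,1],[0,0,0,0,0,0,1]]])

```text
t: 19.77
position: [0.5669, 0.024, 0.0125]
tcp_rot: [-2.259, -2.183, 0.0]
force: [0.5, 1.0, -2.8]
opening: 0.407
grasp_force: 41.3
```

Request:
carry_out(motion=[[[0,0,-0.07,0,0,0,1],[0,0,0,0,0,0,1],[0,0,0,0,0,0,1]]])

```text
t: 20.02
position: [0.567, 0.024, 0.0098]
tcp_rot: [2.259, 2.183, 0.0]
force: [-0.4, 0.0, -3.3]
opening: 0.411
grasp_force: 41.4
```

Request:
carry_out(motion=[[[0,0,-0.04,0,0,0,1],[0,0,0,0,0,0,1],[0,0,0,0,0,0,0.1],[0,0,0,0,0,0,-0.3],[0,0,0,0,0,0,-0.3],[0,0,0.4,0,0,0,-0.3],[0,0,0.8,0,0,0,-0.3],[0,0,0.9,0,0,0,-0.3],[0,0,0.9,0,0,0,0]]])

```text
t: 20.77
position: [0.5664, 0.024, 0.1291]
tcp_rot: [-2.259, -2.182, 0.001]
force: [0.3, 0.7, -0.6]
opening: 0.521
grasp_force: 0.0
```

Request:
carry_out(motion=[[[0,-0.2,0,0,0,1,0.2],[0,-0.2,0,0,0,1,0.2],[0,-0.2,0,0,0,1,0.2],[0,-0.2,0,0,0,1,0.2],[0,-0.2,0,0,0,1,0.2],[-0.02,-0.2,0,0,0,1,0.2],[-0.02,-0.2,0,0,0,1,0.2],[-0.02,-0.2,0,0,0,1,0.2],[-0.02,-0.2,0,0,0,1,0.2],[-0.02,-0.2,0,0,0,1,0.2],[-0.02,-0.2,0,0,0,1,0.2],[-0.02,-0.2,0,0,0,1,0.2]]])

```text
t: 21.77
position: [0.5615, -0.0725, 0.1284]
tcp_rot: [0.625, 3.078, -0.0]
force: [0.1, -0.1, -0.2]
opening: 0.4
grasp_force: 0.0
```

Request:
carry_out(motion=[[[0,-0.25,0,0,0,1,0.2],[0,-0.25,0,0,0,1,0.2],[0,-0.25,0,0,0,1,0.2],[0,-0.25,0,0,0,0.7,0.2],[0,0,0,0,0,0,0.2],[0,0,0,0,0,0,0.2]]])

```text
t: 22.27
position: [0.5614, -0.1122, 0.1283]
tcp_rot: [0.06, 3.141, 0.0]
force: [-0.1, 0.0, -0.5]
opening: 0.4
grasp_force: 0.0
```

```bash
python3 - <<'E'
from h import *
st()
p,d=snap('scene');cv2.imwrite('pics/s6.png',cv2.resize(p[165:265,195:315,::-1],(720,600),interpolation=cv2.INTER_CUBIC))
E
```

```text
t 22.27 pos [ 0.5614 -0.1122  0.1283] yaw_y 1.5328 z [ 0.  0. -1.] F [-0.1  0.  -0.5] open 0.4 g 0.0 q [-0.4   0.14  1.81  0.    1.19 -1.93]
```

View pics/s6.png

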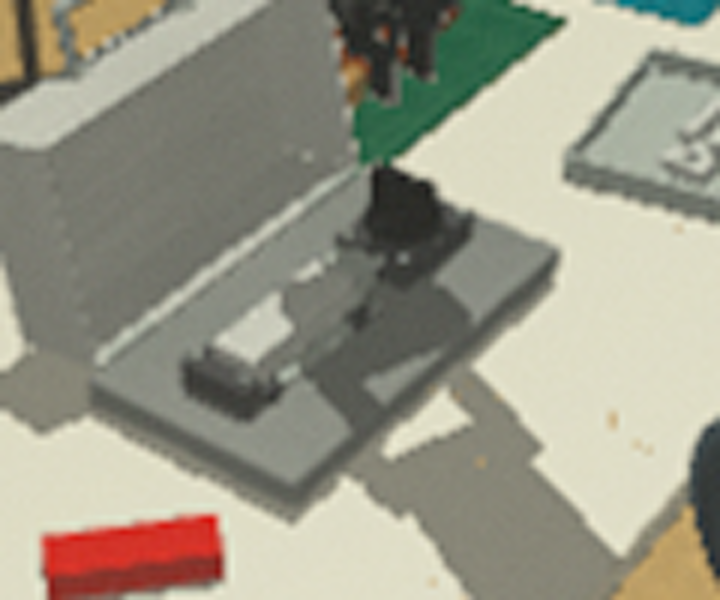

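The blank lies in the nest, at (260,330) in the crop, and the fingers hang above the knob. Descending and gripping it.

Request:
carry_out(motion=[[[0,0,-0.8,0,0,0,0.2],[0,0,-0.8,0,0,0,0.2],[0,0,-0.5,0,0,0,0.2],[0,0,-0.3,0,0,0,0.2],[0,0,-0.05,0,0,0,0.2],[0,0,0,0,0,0,0.2],[0,0,0,0,0,0,0.2],[0,0,0,0,0,0,1],[0,0,0,0,0,0,1],[0,0,0,0,0,0,1]]], newtons=50)

```text
t: 23.15
position: [0.5629, -0.1104, 0.0323]
tcp_rot: [0.057, 3.138, 0.005]
force: [0.0, 9.0, 6.7]
opening: 0.155
grasp_force: 51.1
```

```bash
python3 -c "
from h import *
st()"
```

```text
t 23.15 pos [ 0.5629 -0.1104  0.0323] yaw_y 1.5343 z [ 0.003  0.003 -1.   ] F [0.  9.  6.7] open 0.155 g 51.1 q [-0.39  0.27  1.85  0.    1.02 -1.93]
```

Request:
carry_out(motion=[[[0,0.04,0.03,0,0,-0.5,1],[0,0,0,0,0,-0.8,1],[0,0,0,0,0,-0.8,1],[0,0,0,0,0,-0.8,1],[0,0,0,0,0,-0.8,1],[0,0,0,0,0,-0.8,1],[0,0,0,0,0,-0.8,1]]])

```text
t: 23.73
position: [0.5625, -0.1112, 0.0325]
tcp_rot: [0.881, 3.012, -0.002]
force: [1.3, -1.8, -3.0]
opening: 0.154
grasp_force: 50.2
```

Request:
carry_out(motion=[[[0,0,0,0,0,-0.8,1],[0,0,0,0,0,-0.8,1],[0,0,0,0,0,-0.8,1],[0,0,0,0,0,-0.8,1],[0,0,0,0,0,-0.8,1],[0,0,0,0,0,-0.8,1],[0,0,0,0,0,0,1]]])

```text
t: 24.32
position: [0.5618, -0.1116, 0.0324]
tcp_rot: [1.568, 2.72, -0.003]
force: [-1.4, -4.1, 0.2]
opening: 0.152
grasp_force: 50.6
```

```bash
python3 -c "
from h import *
st();print(bot.read_state()['moment'])"
```

```text
t 24.32 pos [ 0.5618 -0.1116  0.0324] yaw_y 0.5246 z [ 0.001 -0.002 -1.   ] F [-1.4 -4.1  0.2] open 0.152 g 50.6 q [-0.39  0.27  1.85 -0.    1.02 -0.92]
[-0.85301352  0.33192933  0.01917903]
```

Request:
carry_out(motion=[[[0,0,0,0,0,-0.8,1],[0,0,0,0,0,-0.8,1],[0,0,0,0,0,-0.8,1],[0,0,0,0,0,-0.8,1],[0,0,0,0,0,-0.8,1],[0,0,0,0,0,-0.8,1],[0,0,0,0,0,-0.8,1],[0,0,0,0,0,0,1]]])

```text
t: 24.98
position: [0.5608, -0.1117, 0.0324]
tcp_rot: [2.258, 2.183, -0.005]
force: [-4.7, -4.9, 2.7]
opening: 0.153
grasp_force: 51.1
```

```bash
python3 -c "
from h import *
st();print(bot.read_state()['moment'])"
```

```text
t 24.98 pos [ 0.5608 -0.1117  0.0324] yaw_y -0.0339 z [-0.002 -0.002 -1.   ] F [-4.7 -4.9  2.7] open 0.153 g 51.1 q [-0.39  0.27  1.85 -0.    1.02 -0.36]
[-0.87763627  1.03641065  0.07306699]
```

Request:
carry_out(motion=[[[0,0,0,0,0,0,0.6],[0,0,0,0,0,0,0.2],[0,0,0,0,0,0,0.2],[0,0,0.5,0,0,0,0.2],[0,0,0.9,0,0,0,0.2],[0,0,0.9,0,0,0,0.2],[-0.5,-0.7,0.5,0,0,0,0.2],[-0.5,-0.7,0.5,0,0,0,0.2],[-0.5,-0.7,0,0,0,0,0.2],[-0.5,-0.7,0,0,0,0,0.2],[-0.5,-0.7,0,0,0,0,0.2],[-0.5,-0.7,0,0,0,0,0.2]]])

```text
t: 25.98
position: [0.4407, -0.2794, 0.164]
tcp_rot: [2.257, 2.183, 0.001]
force: [-0.0, 0.1, 0.1]
opening: 0.397
grasp_force: 0.0
```

Request:
carry_out(motion=[[[0,-0.5,0,0,0,0,0.2],[0,-0.5,0,0,0,0,0.2],[0,0,0,0,0,0,0.2],[0,0,0,0,0,0,0.2]]])

```text
t: 26.32
position: [0.4415, -0.3188, 0.1635]
tcp_rot: [2.26, 2.182, 0.001]
force: [-0.7, 0.6, -0.0]
opening: 0.403
grasp_force: 0.0
```

```bash
python3 - <<'E'
from h import *
st();p,d=snap('top');s,_=snap('scene')
c=np.vstack([cv2.resize(p[180:220,190:270,::-1],(600,300),interpolation=cv2.INTER_CUBIC),cv2.resize(s[140:260,170:410,::-1],(600,300),interpolation=cv2.INTER_CUBIC)])
cv2.imwrite('pics/f.png',c)
E
```

```text
t 26.32 pos [ 0.4415 -0.3188  0.1635] yaw_y -0.0354 z [ 0.001  0.    -1.   ] F [-0.7  0.6 -0. ] open 0.403 g 0.0 q [-0.83  0.03  1.86  0.    1.26 -0.8 ]
```

View pics/f.png

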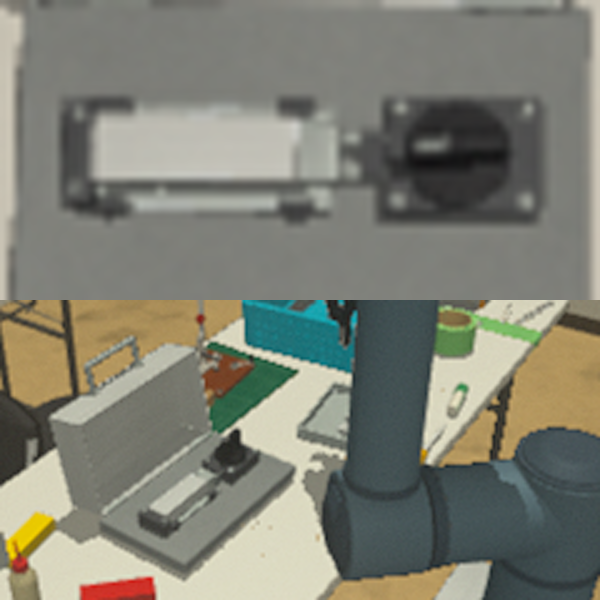

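The final view shows the blank against the fence at (95–300,145), the jaw touching its other end at (318,150), and the knob bar turned to lie along y. The cover is open and the gripper is clear. Handing in.

```bash
python3 -c "
from station import bot
print(bot.finish_job())"
```

```text
the job is handed in; nothing more can be done
None
```

I handed the job in at about 26 s: the cover is open on its stop, the finished block is flat in the tray, and the blank is clamped against the fence. I turned the knob 1.57 rad clockwise, but I saw no clutch-slip reading, and the hand-in returned no verdict.

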